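# Open the knife mill and lay its bayonet lid in the tray

## Robot

A 6-joint arm with a two-finger parallel gripper is mounted at the origin on the work surface. World frame = base frame: x ahead of the robot, y to its left, z up, the work surface at z = 0. Lengths are in m, angles in rad, forces in N, time in s.
With the tool pointing down it reaches from about 0.35 to 0.975 m from the base axis. Payload 4.9 kg.
Tool frame: the origin (TCP) lies on the centre line of the jaws, within the pads' length; the fingertips stand 22 mm ahead of it and the grasp point (between the pads) lies 3 mm ahead of it (tips_ahead is the distance from the TCP to the fingertips, in m); z points along the fingers, y is the line along which they close (so a half turn about z gives the same grasp; the last joint's range is limited). The gripper opens to 85 mm and grips with 20 to 120 N. Pads are 22 mm wide; open, the fingers measure 114 mm over their backs; the gripper's body (76 mm by 85 mm) begins 54 mm behind the grasp point. The pads swing forward as they close: fully open they stand 13 mm farther back than shut.
Start: joints at [1.042, 0.053, 1.613, -0, 1.476, -0.119], TCP at [0.249, 0.573, 0.253] pointing down, gripper open.
Joint ranges: [-3.01, 3.01], [-1.01, 2.22], [0.06, 2.58], [-1.02, 4.17], [0.09, 2.62], [-3.14, 3.14]. Speed limits (rad/s): [2.57, 2.57, 3.14, 3.14, 3.14, 3.14].

## Interface

Orientations are given as a unit quaternion [x, y, z, w].
In Python, from cell import get_obs, camera, job_done, spot_in, silhouettes, tips_ahead gives the robot as it stands.
- The arm moves only by the tool send_rows, never from a script. Its argument "motion" is a list of rows, each a list of 6 numbers: the shift along the world's x, y, z in cm, then the turn, a rotation vector about the world's x, y, z in degrees. In form: [[tx, ty, tz, ax, ay, az], ...]. A call has 1 to 5 rows; each row is the pose to reach, as a shift and turn from the pose commanded when the call began; what a row does not reach only later rows make up. A row lasts 1/12 s, in which the tool goes at most 41.7 mm and 7.16 degrees, less where a joint would pass 70% of its speed; a pose out of reach is approached as far as the arm can. A call with a gripper value outside its range is refused whole. "claw" is the opening in per cent of the stroke, from 0 (shut) to 100 (fully open), set as the call begins (left out, the last holds). The fingers move at their own pace and stop on an object; the grip force is fixed at half the most. Time passes only in rows, so rows that repeat a pose let the fingers close. It gives the time, the measured TCP pose, the force, the opening and the grip force at its end, in the units of the state.
- get_obs(): the state, without advancing time (a new reading comes with each control period).
- camera(name): name is "scene" or "top" or "wrist"; returns a dict with "image" (480x640x3 uint8, red, green, blue), "fx", "fy", "cx", "cy" (pixels), "k1" (the pictures are not rectified: a ray, as slopes to the right and down, at radius r is drawn at 1 + k1 r^2 times it, then the intrinsics apply), "R" (3x3) and "t" (3): a world point X has camera coordinates R X + t. Camera axes: x right, y down, z forward; pixel columns grow to the right and rows downward; lengths in m; the calibration is good to about 2 mm. A picture is of the moment at which its call begins. There is no depth.
- job_done(): hands the job in; it is judged then, once.
Trained networks look in a picture, given as the dict that the camera call returned (one of the last four; its "shot" number tells which), for a name from the list of things; names that differ only in an ending like _2 or _b are one class to them, and where a whole thing is asked for, a point or a joint stands for the part that bears it (a point fixed in the world has none). Each returns a list of dicts, best first, with "conf" (0 to 1); they miss things now and then, are a little off and sometimes report something else, mostly with a low value. They report only what shows in the picture. A call takes as long as a camera call.
- spot_in(picture, label): "position" ([x, y, z] in m, in the coordinates of the camera as it stood for that picture, good to about 4 mm: the middle of the surface that is visible of it).
- silhouettes(picture, label): "mask" (480x640 bool, what is visible of it).
The state is a dict: "time": time; "joint_positions": joint angles; "qvel": joint speeds; "effort": joint torques, N m; "tcp_pos": TCP position; "orientation": TCP orientation; "wrist_force": force on the tool from outside, world axes, zero at the start; "torque": the same for the moment, N m; "width": finger opening in m; "finger_force": force on a finger pad.
Only numpy, scipy, OpenCV 4.12 (cv2) and the standard library are available. Lean on these libraries where they do the work, as an engineer would, in place of code of your own. Each camera call takes 0.05 s, during which the arm holds its last target. There are 200 camera calls.

## Task

Open the small knife mill for cleaning: turn its lid anticlockwise, as seen from above, until the lugs stand in the slots of the steel collar, then lift the lid off and lay it grip upwards, flat on the floor of the steel tray, clear of the brush that lies there. Put the lid down rather than letting it fall, and leave the brush and everything else on the bench where they are.

Things in the scene. Friction and masses are not known exactly. Their poses are not given: they have to be found in the camera images.
- lid_grip (a point): Centre of the black fin grip on the mill's loose white lid (0.2 to 0.42 kg). The grip is a straight bar 110 mm long (along this point's x), 14 mm wide (y), 36 mm high (z up): its top is 18 mm above this point, the lid's white plate (100 mm across, 12 mm thick) 18 mm below. Under the plate is a plastic spigot 88 mm across, 6 mm deep; the lid's underside, on which it stands, is 36 mm below this point.
- lid_lug (a point): Middle of the outer end of one of the lid's three lugs, below the +x end of the grip, 58.5 mm from the lid's axis; the other two stand at +120 and -120 degrees round the axis. Each lug is 22 mm wide and 5 mm thick and stands out from the plate's lower edge. Same axes as the grip's point, 27.5 mm lower.
- mill: Small knife mill, fixed to the bench: white motor base 150 x 136 x 80 mm, control panel on its front (-x) face, round steel pot on top with a bayonet collar 135 mm across. Origin on the bench under the pot's axis, z up. The collar's rim has three slots 40 degrees wide, open from above, at the mill's +x (rear) and at +120 and -120 degrees from there. The collar's top is 161 mm above the bench.
- mill_seat (a point): Centre of the ledge that carries the lid, 150 mm above the bench on the pot's axis; the seated lid's grip centre is 30 mm above it. At the start the lid is turned clockwise, its x axis 0.65 to 1.1 rad behind the mill's x axis, with the lugs under the rim holding it down (2 mm of vertical play).
- mill_slot (a point): Rear slot of the collar (at the mill's +x), 58 mm from the pot's axis. Turned anticlockwise the lid runs smoothly (greased; a few N at the grip's end) to a stop about 0.07 rad past the place where its x axis lies along the mill's; it lifts freely from 0.10 rad before that place up to the stop. It must rise 17 mm for all of it to be clear of the collar.
- tray: Steel tray, fixed to the bench: 200 mm (its x) by 220 mm (its y) outside, walls and floor 3 mm thick, rim 20 mm above the bench. Origin on the bench under its centre, z up. The brush lies along x near the +y wall.
- tray_clear (a point): Middle of the clear part of the tray, on the floor's upper face (3 mm above the bench), 35 mm from the tray's centre towards -y: 135 mm of clear floor in y and 194 mm in x about this point.
- brush_center (a point): Wooden hand brush lying in the tray along the tray's x, 160 mm long, 26 mm wide, 20 mm high; this point is its middle. Bystander: must stay where it is.
- tube_a_center (a point): Middle of a capped sample tube, 35 mm across, 112 mm high, standing between mill and tray. It stands on the bench and must stay where it is.
- tube_b_center (a point): Middle of a second such tube, farther back. It stands on the bench and must stay where it is.
- feeder_a_center (a point): Middle of a small insect feeder (stacked brown dish, cream body, tan cap), 58 mm across, 56 mm high. It stands on the bench and must stay where it is.
- feeder_b_center (a point): Middle of another such feeder. It stands on the bench and must stay where it is.
- wash_bottle_center (a point): Wash bottle, 68 mm across, 184 mm high; the point is 73 mm up. It stands on the bench and must stay where it is.
- beaker_center (a point): Middle of a clear beaker, 68 mm across, 92 mm high. It stands on the bench and must stay where it is.
- spoon_center (a point): Middle of a steel measuring spoon, 170 mm long, lying on the bench near the robot. It must stay where it is.

How it is judged:
On the way, in this order (a step that is already met when the one before it is completed fails the run):
1. the lid, still seated in the collar, is turned until its lugs stand in the slots (its x axis within 0.16 rad of the mill's) (angle between the x axis of lid_grip and the x axis of mill, either way round below 0.16 rad and z of lid_grip in the frame of mill below 0.185 m and horizontal distance between lid_grip and mill below 0.01 m), for 0.1 s.
2. the lid is lifted out of the collar, still above the mill (z of lid_grip in the frame of mill above 0.2 m and horizontal distance between lid_grip and mill below 0.05 m), for 0.05 s.
At the end, for the whole second after the job is handed in: The lid lies at rest, grip upwards (within 0.06 rad of level), flat on the tray's floor inside its rim (its underside within 4 mm of the floor), not touching the brush, and is let go. The brush and the other bystanders are within 25 mm of where they were (angle between lid_grip's own z axis and vertical below 0.06 rad and z of lid_grip in the frame of tray between 0.034 and 0.043 m and x of lid_grip in the frame of tray between -0.1 and 0.1 m and y of lid_grip in the frame of tray between -0.11 and 0.11 m and contact force between lid and brush below 0.2 N and linear speed of lid below 0.01 m/s and angular speed of lid below 0.1 rad/s and distance of each of brush_center, tube_a_center, tube_b_center, feeder_a_center, feeder_b_center, wash_bottle_center, beaker_center, spoon_center from where it was at the start of the episode below 0.025 m).
It fails at once if the lid is dropped: it moves faster than 0.5 m/s while the fingers do not touch it (linear speed of lid above 0.5 m/s and contact force between the fingers and lid below 0.05 N).
It fails at once if the brush or another bystander is moved by more than 25 mm or knocked over (distance of any of brush_center, tube_a_center, tube_b_center, feeder_a_center, feeder_b_center, wash_bottle_center, beaker_center, spoon_center from where it was at the start of the episode above 0.025 m).
It also fails if it takes over 54 s, if anything falls off the work surface, if the arm or the gripper's body presses on something with over 40 N, if the wrist force passes 120 N, or if a joint passes its speed limit or range.

## Working session

There is one attempt and no reset: what is moved stays moved. The work goes in short steps, Python scripts to look and compute and a tool call to move; the robot and the scene stay as the last step left them, time stands still between calls to the robot, and variables do not carry over. Pictures are saved under pics/ and viewed, at most 10 in all, crops included, and the job is handed in when it is done.

Besides the shell and the picture viewer there is one more tool, called after "Emit:" by a JSON object that holds its "method" and its "body". send_rows: Moves the arm, as the interface text tells. Its arguments: {"type":"object","properties":{"motion":{"type":"array"},"claw":{"type":"number"}},"required":["motion"]}

```bash
mkdir -p pics
cat > h.py <<'E'
import numpy as np, cv2
from cell import *
def w(p,c): return np.array(c["R"]).T@(np.array(p)-np.array(c["t"]))
def px(X,c):
    q=np.array(c["R"])@np.array(X)+np.array(c["t"]); s=q[:2]/q[2]; s=s*(1+c["k1"]*(s@s)); return [c["fx"]*s[0]+c["cx"],c["fy"]*s[1]+c["cy"]]
def ray(u,v,c,z):
    d=np.array([(u-c["cx"])/c["fx"],(v-c["cy"])/c["fy"]]); s=d.copy()
    for _ in range(20): s=d/(1+c["k1"]*(s@s))
    R=np.array(c["R"]); o=-R.T@np.array(c["t"]); r=R.T@np.array([s[0],s[1],1]); return o+r*(z-o[2])/r[2]
def save(c,n): cv2.imwrite("pics/"+n,c["image"][:,:,::-1])
E
python3 - <<'E'
from h import *
np.set_printoptions(precision=3,suppress=True)
for n in ["top","scene"]:
    c=camera(n); save(c,n+"0.png"); print(n,-np.array(c["R"]).T@np.array(c["t"]))
    for l in ["lid_grip","lid_lug","mill","mill_seat","mill_slot","tray","tray_clear","brush_center","tube_a_center","feeder_a_center","wash_bottle_center","beaker_center","spoon_center"]:
        print(l,[(round(d["conf"],2),w(d["position"],c)) for d in spot_in(c,l)[:3]])
E
```

```text
top [0.289 0.011 1.263]
lid_grip [(0.87, array([0.563, 0.242, 0.16 ]))]
lid_lug [(0.83, array([0.563, 0.241, 0.165]))]
mill [(0.86, array([0.527, 0.221, 0.087])), (0.65, array([ 0.733, -0.148,  0.026]))]
mill_seat [(0.61, array([0.528, 0.221, 0.089])), (0.25, array([ 0.497, -0.225,  0.006]))]
mill_slot [(0.76, array([0.529, 0.218, 0.084]))]
tray [(0.77, array([ 0.491, -0.225,  0.006]))]
tray_clear [(0.94, array([ 0.496, -0.228,  0.005]))]
brush_center [(0.55, array([ 0.515, -0.132,  0.02 ]))]
tube_a_center [(0.47, array([0.498, 0.01 , 0.107])), (0.34, array([ 0.516, -0.132,  0.02 ]))]
feeder_a_center [(0.86, array([0.752, 0.158, 0.025]))]
wash_bottle_center [(0.84, array([0.482, 0.441, 0.111]))]
beaker_center [(0.74, array([ 0.491, -0.494,  0.055]))]
spoon_center []
scene [1.188 0.727 0.78 ]
lid_grip [(0.59, array([0.577, 0.259, 0.169]))]
lid_lug [(0.89, array([0.581, 0.257, 0.168]))]
mill [(0.9, array([0.62 , 0.282, 0.083])), (0.58, array([ 0.492, -0.228,  0.009]))]
mill_seat [(0.71, array([0.621, 0.283, 0.081])), (0.3, array([ 0.494, -0.228,  0.005]))]
mill_slot [(0.92, array([0.618, 0.285, 0.085]))]
tray [(0.74, array([ 0.497, -0.233,  0.004])), (0.52, array([0.583, 0.257, 0.171]))]
tray_clear [(0.89, array([ 0.493, -0.229,  0.006]))]
brush_center [(0.66, array([ 0.533, -0.127,  0.015]))]
tube_a_center [(0.76, array([0.514, 0.026, 0.069])), (0.23, array([ 0.491, -0.23 ,  0.005]))]
feeder_a_center [(0.74, array([0.767, 0.173, 0.026]))]
wash_bottle_center [(0.62, array([0.617, 0.281, 0.084])), (0.55, array([0.502, 0.461, 0.095]))]
beaker_center [(0.94, array([ 0.496, -0.463,  0.065])), (0.54, array([0.508, 0.461, 0.098]))]
spoon_center [(0.43, array([0.504, 0.463, 0.095]))]
```

View pics/top0.png

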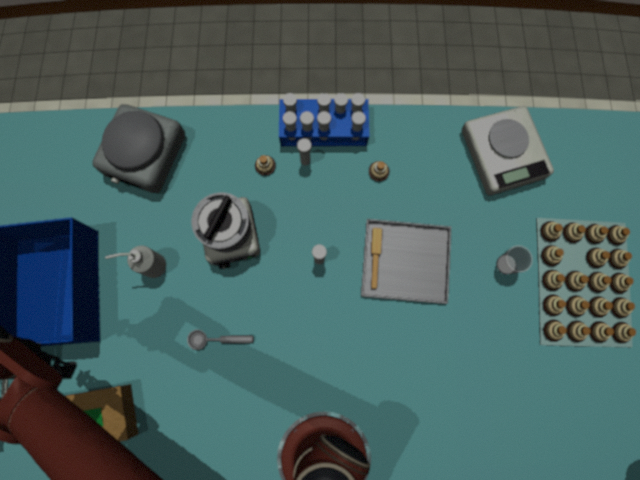

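View pics/scene0.png

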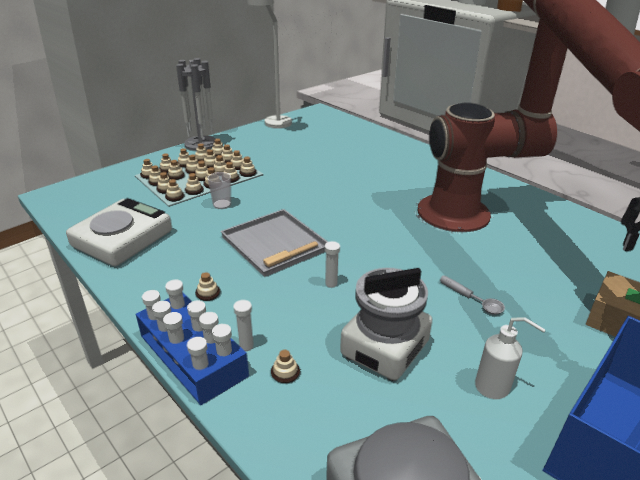

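Top view: mill lid at about (222,222) with the grip running from (205,235) to (230,200), tube at (319,252), tray centred at (406,262) with the brush on its left, at (376,255). The scene view confirms this. Next I measure the grip, mill yaw and tray yaw.

Run:
```python
from h import *
np.set_printoptions(precision=3,suppress=True)
c=camera("top"); 
o=get_obs(); print(o)
im=c["image"]; g=im.max(2)
m=((g<45)).astype(np.uint8); m[:195]=0;m[245:]=0;m[:,:195]=0;m[:,245:]=0
n,l,s,_=cv2.connectedComponentsWithStats(m); k=1+np.argmax(s[1:,4]); print(s[1:])
ys,xs=np.nonzero(l==k); r=cv2.minAreaRect(np.c_[xs,ys].astype(np.float32)); b=cv2.boxPoints(r); print(r)
for p in b: print(p,ray(*p,c,0.198))
P=np.array([ray(x,y,c,0.195)[:2] for x,y in zip(xs,ys)]); print("mean",P.mean(0),"yaw",np.degrees(np.arctan2(*np.linalg.svd(P-P.mean(0))[2][0][::-1])))
for lab,z in [("mill",0.0),("tray",0.02),("brush_center",0.02)]:
    d=silhouettes(c,lab)
    if d:
        M=d[0]["mask"]; ys,xs=np.nonzero(M); r=cv2.minAreaRect(np.c_[xs,ys].astype(np.float32)); print(lab,d[0]["conf"],r)
        B=np.array([ray(*p,c,z)[:2] for p in cv2.boxPoints(r)]); print(B,B.mean(0),np.degrees(np.arctan2(*(B[1]-B[0])[::-1])))
```

```text
{'time': 1.45, 'joint_positions': array([ 1.042,  0.053,  1.613,  0.   ,  1.476, -0.119]), 'qvel': array([-0.   ,  0.001, -0.002, -0.   , -0.001, -0.001]), 'effort': array([ -0.001, -39.369, -37.045,  -0.   ,   0.001,   0.   ]), 'tcp_pos': array([0.249, 0.573, 0.253]), 'orientation': array([ 0.203,  0.979,  0.   , -0.   ]), 'wrist_force': array([-0.525,  0.026,  0.257]), 'torque': array([ 0.004, -0.019,  0.013]), 'finger_force': 0.0, 'width': 0.08540225548282025}
[[211 197   5   2   6]
 [217 196   3   2   4]
 [204 197  27  44 512]
 [226 225   2   1   2]
 [236 236   9   9  39]]
((218.30136108398438, 218.63697814941406), (17.29696273803711, 46.59421157836914), 24.443954467773438)
[200.788 236.267] [0.522 0.279 0.198]
[220.068 193.849] [0.621 0.239 0.198]
[235.815 201.007] [0.604 0.202 0.198]
[216.534 243.425] [0.505 0.242 0.198]
mean [0.562 0.242] yaw 154.54760170778673
mill 0.97 ((225.810302734375, 227.7271270751953), (73.57463073730469, 62.515869140625), 69.22774505615234)
[[0.654 0.38 ]
 [0.716 0.222]
 [0.525 0.147]
 [0.466 0.3  ]] [0.59  0.262] -68.62427060529195
tray 0.84 ((406.57379150390625, 261.1885070800781), (87.72914123535156, 77.40807342529297), 5.19442892074585)
[[ 0.405 -0.09 ]
 [ 0.608 -0.112]
 [ 0.586 -0.343]
 [ 0.384 -0.314]] [ 0.496 -0.215] -6.095387922781563
brush_center 0.87 ((376.0, 257.5), (61.0, 12.0), 90.0)
[[ 0.585 -0.121]
 [ 0.585 -0.152]
 [ 0.425 -0.149]
 [ 0.425 -0.118]] [ 0.505 -0.135] -89.98311343719138
```

Emit:
{"method": "send_rows", "body": {"motion": [[1, -1, 4, 0, 0, 0], [3, -3, 7, 0, 0, 0], [6, -6, 9, 0, 0, 0], [9, -9, 10, 0, 0, 0], [12, -12, 10, 0, 0, 0]]}}

```text
time: 2.02
tcp_pos: [0.3648, 0.4586, 0.3573]
orientation: [0.203, 0.979, 0.003, 0.002]
wrist_force: [0.6, 0.6, -0.4]
width: 0.0853
finger_force: 0.0
```

Emit:
{"method": "send_rows", "body": {"motion": [[3, -3, 0, 0, 0, 0], [6, -6, 0, 0, 0, 0], [9, -9, 0, 0, 0, 0], [12, -12, 0, 0, 0, 0], [14, -15, 0, 0, 0, 0]]}}

```text
time: 2.43
tcp_pos: [0.5051, 0.3071, 0.3529]
orientation: [0.204, 0.979, 0.0, 0.0]
wrist_force: [0.2, 0.5, -0.3]
width: 0.0854
finger_force: 0.0
```

Emit:
{"method": "send_rows", "body": {"motion": [[3, -3, 0, 0, 0, 0], [5, -6, 0, 0, 0, 0], [5, -6, 0, 0, 0, 0], [5, -6, 0, 0, 0, 0]]}}

```text
time: 2.77
tcp_pos: [0.5544, 0.2472, 0.3527]
orientation: [0.205, 0.979, -0.0, -0.0]
wrist_force: [0.1, 0.7, 0.4]
width: 0.0852
finger_force: 0.0
```

Run:
```python
from h import *
np.set_printoptions(precision=3,suppress=True)
o=get_obs(); print(o["time"],o["tcp_pos"],o["orientation"])
c=camera("wrist"); save(c,"w1.png"); print(px([.56,.24,.198],c), -np.array(c["R"]).T@np.array(c["t"]))
for l in ["lid_grip","lid_lug","mill","mill_slot"]:
    print(l,[(round(d["conf"],2),w(d["position"],c)) for d in spot_in(c,l)[:3]])
```

```text
2.7667 [0.554 0.247 0.353] [ 0.205  0.979 -0.    -0.   ]
[np.float64(311.448001747205), np.float64(234.73899048703163)] [0.492 0.274 0.473]
lid_grip [(0.9, array([0.568, 0.243, 0.16 ]))]
lid_lug [(0.86, array([0.564, 0.249, 0.162]))]
mill [(0.98, array([0.536, 0.252, 0.163]))]
mill_slot [(0.97, array([0.534, 0.254, 0.162]))]
```

View pics/w1.png

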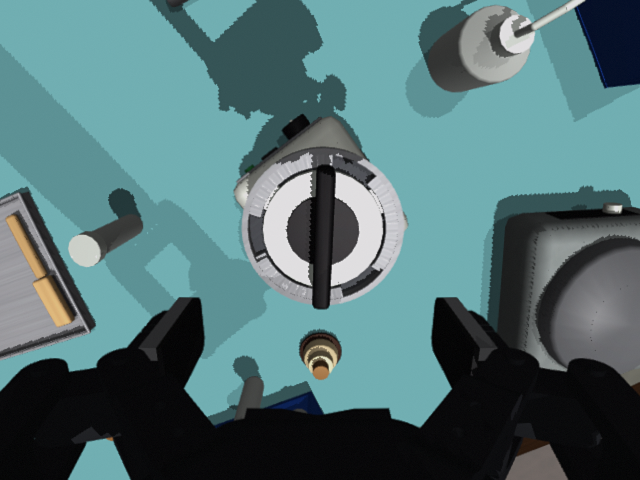

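The wrist view shows the grip nearly vertical, from (325,168) to (321,306), with the lid centred at about (323,231). The collar slots are the dark gaps near (253,235), (358,172) and (365,278); the last is the rear slot, since the panel side is at the top. Next I fit these.

Run:
```python
from h import *
np.set_printoptions(precision=3,suppress=True)
c=camera("wrist"); im=c["image"].astype(int); g=im.max(2)
def comp(m):
    n,l,s,ce=cv2.connectedComponentsWithStats(m.astype(np.uint8)); k=l[231,323]
    return l==(k if k else 1+np.argmax(s[1:,4]))
# plate (white, z=.180): contour fit
box=np.zeros(g.shape,bool); box[150:320,235:415]=1
m=(im.min(2)>205)&box; ys,xs=np.nonzero(m)
h=cv2.convexHull(np.c_[xs,ys].astype(np.int32))[:,0]; 
P=np.array([ray(x,y,c,.180)[:2] for x,y in zip(xs,ys)]); r0=np.array([.56,.245])
keep=np.hypot(*(P-r0).T)<.054; H=cv2.minEnclosingCircle((P[keep]*1000).astype(np.float32)); print("plate",H)
# grip
m=(g<40)&box; m[:,:308]=0; m[:,338:]=0
ys,xs=np.nonzero(m); r=cv2.minAreaRect(np.c_[xs,ys].astype(np.float32)); print(r)
B=np.array([ray(*p,c,.198)[:2] for p in cv2.boxPoints(r)]); print(B,B.mean(0))
for k in range(2): 
    d=B[k+1]-B[k]; print(np.linalg.norm(d),np.degrees(np.arctan2(d[1],d[0])))
# brightness around collar at z=.161
ctr=np.array(H[0])/1000
for a in range(-180,180,5):
    v=[]
    for rr in (.055,.058,.062):
        u=px([ctr[0]+rr*np.cos(np.radians(a)),ctr[1]+rr*np.sin(np.radians(a)),.161],c); v.append(int(g[int(round(u[1])),int(round(u[0]))]))
    print(a,v,end=" ; ")
```

```text
plate ((562.7484130859375, 247.60829162597656), 51.87736129760742)
((322.4999694824219, 238.99996948242188), (28.999996185302734, 141.99996948242188), 0.0)
[[0.613 0.216]
 [0.513 0.26 ]
 [0.521 0.279]
 [0.622 0.237]] [0.567 0.248]
0.10935281395097729 156.22302332688903
0.02035912512616077 66.62015375767903
-180 [190, 95, 109] ; -175 [192, 186, 103] ; -170 [186, 184, 102] ; -165 [192, 182, 93] ; -160 [192, 181, 112] ; -155 [193, 180, 161] ; -150 [191, 183, 169] ; -145 [185, 181, 179] ; -140 [187, 185, 179] ; -135 [178, 183, 178] ; -130 [186, 189, 177] ; -125 [190, 188, 174] ; -120 [149, 104, 178] ; -115 [81, 79, 178] ; -110 [80, 79, 107] ; -105 [80, 79, 67] ; -100 [79, 79, 61] ; -95 [78, 78, 39] ; -90 [80, 76, 44] ; -85 [130, 188, 178] ; -80 [87, 184, 180] ; -75 [37, 187, 186] ; -70 [47, 194, 189] ; -65 [47, 205, 161] ; -60 [125, 165, 161] ; -55 [157, 141, 171] ; -50 [224, 65, 156] ; -45 [211, 70, 169] ; -40 [226, 31, 167] ; -35 [227, 46, 162] ; -30 [16, 17, 12] ; -25 [36, 37, 34] ; -20 [37, 38, 35] ; -15 [229, 70, 169] ; -10 [226, 28, 175] ; -5 [225, 82, 42] ; 0 [217, 82, 36] ; 5 [207, 83, 76] ; 10 [208, 89, 31] ; 15 [179, 88, 31] ; 20 [211, 90, 32] ; 25 [83, 206, 97] ; 30 [59, 209, 204] ; 35 [51, 213, 210] ; 40 [27, 206, 205] ; 45 [118, 202, 204] ; 50 [181, 206, 213] ; 55 [210, 207, 206] ; 60 [207, 198, 197] ; 65 [214, 211, 209] ; 70 [209, 209, 186] ; 75 [201, 201, 194] ; 80 [206, 206, 203] ; 85 [211, 206, 201] ; 90 [214, 213, 202] ; 95 [208, 209, 198] ; 100 [201, 203, 195] ; 105 [206, 205, 200] ; 110 [19, 152, 188] ; 115 [73, 203, 184] ; 120 [74, 196, 87] ; 125 [74, 198, 88] ; 130 [72, 77, 93] ; 135 [38, 79, 96] ; 140 [121, 197, 103] ; 145 [90, 196, 122] ; 150 [158, 77, 122] ; 155 [82, 87, 88] ; 160 [85, 166, 101] ; 165 [193, 192, 119] ; 170 [198, 85, 102] ; 175 [197, 76, 86] ;
```

Run:
```python
from h import *
o=get_obs(); print(o["time"],o["tcp_pos"],o["orientation"],o["joint_positions"])
```

```text
3.0667 [0.55274884 0.24996457 0.35318859] [2.02456028e-01 9.79291344e-01 1.08297202e-04 9.38989295e-05] [ 3.02037302e-01 -3.05514236e-02  1.53249388e+00  9.86889532e-05
  1.63938096e+00 -8.61021768e-01]
```

Emit:
{"method": "send_rows", "body": {"motion": [[0.5, -0.2, -3, 0, 0, -1.8], [1.1, -0.4, -6.5, 0, 0, -1.8], [1.1, -0.4, -10, 0, 0, -1.8], [1.1, -0.4, -12, 0, 0, -1.8], [1.1, -0.4, -12, 0, 0, -1.8]]}}

```text
time: 3.48
tcp_pos: [0.5609, 0.2447, 0.2261]
orientation: [0.218, 0.976, -0.003, -0.005]
wrist_force: [-0.1, -0.2, -0.4]
width: 0.0854
finger_force: 0.0
```

Run:
```python
from h import *
o=get_obs(); print(o["time"],o["tcp_pos"],o["orientation"],o["joint_positions"])
c=camera("wrist"); save(c,"w2.png"); print(px(o["tcp_pos"]+[0,0,-.003],c))
```

```text
3.4833 [0.56088894 0.24470074 0.22609684] [ 0.21814304  0.97590067 -0.00272583 -0.00490681] [ 2.89815394e-01  4.66571527e-02  1.66495939e+00  3.00945949e-05
  1.44120233e+00 -8.41155392e-01]
[np.float64(317.3065255578971), np.float64(326.6403621663503)]
```

View pics/w2.png

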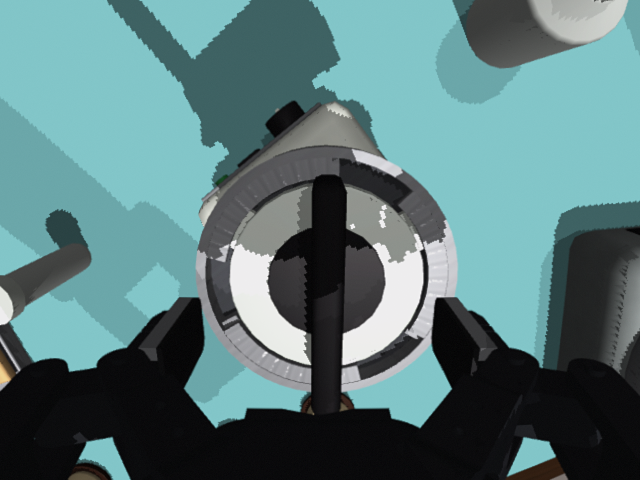

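The grip is vertical at column 328 while the jaws' midline is near 318, so the tool needs about 3 to 4 mm to the right (+y). I let it settle and measure.

Emit:
{"method": "send_rows", "body": {"motion": [[0, 0, 0, 0, 0, 0], [0, 0, 0, 0, 0, 0]]}}

```text
time: 3.7
tcp_pos: [0.5656, 0.2456, 0.2362]
orientation: [0.218, 0.976, 0.001, 0.002]
wrist_force: [0.3, -0.3, 0.4]
width: 0.0855
finger_force: 0.0
```

Run:
```python
from h import *
from scipy.spatial.transform import Rotation as R
o=get_obs(); t=o["tcp_pos"]; M=R.from_quat(o["orientation"]).as_matrix(); print(o["time"],t,M[:,0],M[:,2])
c=camera("wrist"); g=c["image"].max(2).astype(int)
for row in (190,230,360,390):
    print(row,[i for i in range(290,370) if g[row,i]<45][:1],[i for i in range(290,370) if g[row,i]<45][-1:])
p=ray(328,230,c,.198); q=ray(327.5,390,c,.198); a=(q-p)/np.linalg.norm(q-p); print(p,q,np.degrees(np.arctan2(a[1],a[0])), np.cross(a,t-p)[2], np.degrees(np.arctan2(-M[1,0],-M[0,0])))
print(px([t[0],t[1],.198],c))
e=ray(329,176,c,.198); print(e, e+a*.055)
```

```text
3.7 [0.56556035 0.24559481 0.23616282] [-0.90453332  0.42638848 -0.00351164] [ 0.00450898  0.00132958 -0.99998895]
190 [304] [336]
230 [290] [360]
360 [305] [332]
390 [299] [346]
[0.54408771 0.26088023 0.198     ] [0.61658134 0.22712319 0.198     ] -24.9692929085664 -0.004792463375992125 -25.238747833939808
[np.float64(316.9485485217317), np.float64(287.1050201531035)]
[0.52370453 0.27077556 0.198     ] [0.57356391 0.24755827 0.198     ]
```

Emit:
{"method": "send_rows", "body": {"motion": [[0.1, 0.15, -1.5, 0, 0, 0], [0.1, 0.15, -3, 0, 0, 0], [0.1, 0.15, -4.3, 0, 0, 0], [0.1, 0.15, -4.3, 0, 0, 0], [0.1, 0.15, -4.3, 0, 0, 0]]}}

```text
time: 4.17
tcp_pos: [0.5648, 0.2461, 0.1887]
orientation: [0.219, 0.976, -0.001, -0.001]
wrist_force: [0.2, 0.3, -0.5]
width: 0.0851
finger_force: 0.0
```

Emit:
{"method": "send_rows", "body": {"motion": [[0, 0, 0, 0, 0, 0], [0, 0, 0, 0, 0, 0], [0, 0, 0, 0, 0, 0], [0, 0, 0, 0, 0, 0], [0, 0, 0, 0, 0, 0]], "claw": 0}}

```text
time: 4.58
tcp_pos: [0.5657, 0.2464, 0.1906]
orientation: [0.219, 0.976, 0.0, 0.0]
wrist_force: [-0.3, -0.3, 0.1]
width: 0.0257
finger_force: 0.0
```

Emit:
{"method": "send_rows", "body": {"motion": [[0, 0, 0, 0, 0, 0], [0, 0, 0, 0, 0, 0], [0, 0, 0, 0, 0, 0]]}}

```text
time: 4.83
tcp_pos: [0.5657, 0.2464, 0.1906]
orientation: [0.219, 0.976, 0.0, 0.0]
wrist_force: [-0.5, -0.3, 1.6]
width: 0.013
finger_force: 59.4
```

Run:
```python
from h import *
np.set_printoptions(precision=4,suppress=True)
o=get_obs(); print({k:o[k] for k in ("time","tcp_pos","orientation","wrist_force","torque","width","finger_force","joint_positions")})
c=camera("wrist"); save(c,"w3.png")
```

```text
{'time': 4.8333, 'tcp_pos': array([0.5657, 0.2464, 0.1906]), 'orientation': array([0.2188, 0.9758, 0.0003, 0.0004]), 'wrist_force': array([-0.5307, -0.317 ,  1.572 ]), 'torque': array([ 0.0177, -0.0219, -0.0238]), 'width': 0.01299412118875105, 'finger_force': 59.3675297498703, 'joint_positions': array([ 0.2902,  0.0789,  1.6919,  0.0001,  1.3697, -0.8394])}
```

View pics/w3.png

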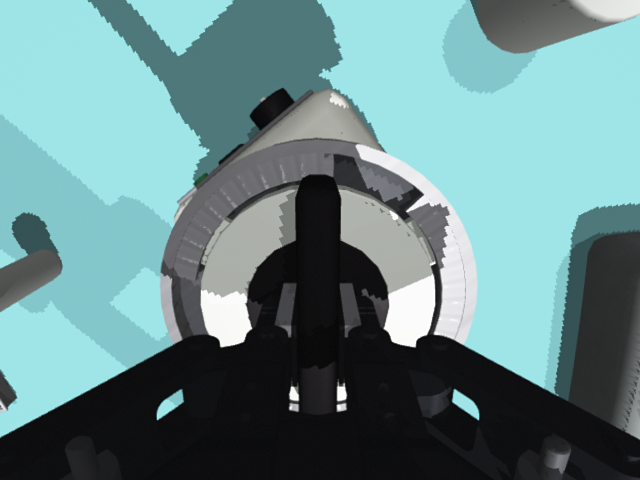

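The bar is held centrally between the pads (grip column 318, side force under 1 N). Now I turn it anticlockwise in steps.

Emit:
{"method": "send_rows", "body": {"motion": [[0, 0, 0, 0, 0, 5], [0, 0, 0, 0, 0, 10], [0, 0, 0, 0, 0, 15], [0, 0, 0, 0, 0, 20], [0, 0, 0, 0, 0, 20]]}}

```text
time: 5.3
tcp_pos: [0.5657, 0.2464, 0.1906]
orientation: [0.045, 0.999, 0.0, 0.0]
wrist_force: [-0.0, 0.5, 2.2]
width: 0.0135
finger_force: 59.5
```

Emit:
{"method": "send_rows", "body": {"motion": [[0, 0, 0, 0, 0, 4], [0, 0, 0, 0, 0, 8], [0, 0, 0, 0, 0, 12], [0, 0, 0, 0, 0, 12], [0, 0, 0, 0, 0, 12]]}}

```text
time: 5.72
tcp_pos: [0.5657, 0.2464, 0.1905]
orientation: [-0.057, 0.998, 0.0, 0.0]
wrist_force: [0.2, -0.2, 3.0]
width: 0.0136
finger_force: 59.6
```

```bash
cat > st.py <<'E'
from h import *
np.set_printoptions(precision=4,suppress=True)
o=get_obs(); q=o["orientation"]; print({k:o[k] for k in ("time","tcp_pos","wrist_force","torque","width","finger_force","joint_positions")}, "gripyaw",np.degrees(2*np.arctan2(q[1],q[0]))-180)
E
python3 st.py
```

```text
{'time': 5.7167, 'tcp_pos': array([0.5657, 0.2464, 0.1905]), 'wrist_force': array([ 0.2409, -0.1772,  2.9986]), 'torque': array([0.0182, 0.0556, 0.0718]), 'width': 0.013562407828554399, 'finger_force': 59.57502007484436, 'joint_positions': array([ 0.2902,  0.079 ,  1.692 , -0.    ,  1.3699, -1.395 ])} gripyaw 6.552186079840169
```

Emit:
{"method": "send_rows", "body": {"motion": [[0, 0, 0, 0, 0, 2], [0, 0, 0, 0, 0, 4], [0, 0, 0, 0, 0, 4]]}}

```text
time: 5.97
tcp_pos: [0.5658, 0.2462, 0.1905]
orientation: [-0.093, 0.996, -0.0, 0.0]
wrist_force: [0.2, -1.1, 3.6]
width: 0.0133
finger_force: 59.7
```

```bash
python3 st.py
```

```text
{'time': 5.9667, 'tcp_pos': array([0.5658, 0.2462, 0.1905]), 'wrist_force': array([ 0.2265, -1.0522,  3.6016]), 'torque': array([-0.0633,  0.0131,  0.108 ]), 'width': 0.01325461385169258, 'finger_force': 59.702725410461426, 'joint_positions': array([ 0.29  ,  0.079 ,  1.6919, -0.0004,  1.3699, -1.466 ])} gripyaw 10.615932599272128
```

Emit:
{"method": "send_rows", "body": {"motion": [[0, 0, 0, 0, 0, 1.5], [0, 0, 0, 0, 0, 3], [0, 0, 0, 0, 0, 3]]}}

```text
time: 6.22
tcp_pos: [0.5658, 0.2461, 0.1905]
orientation: [-0.118, 0.993, -0.0, 0.0]
wrist_force: [-0.2, -1.3, 4.2]
width: 0.0134
finger_force: 59.8
```

```bash
python3 st.py
```

```text
{'time': 6.2167, 'tcp_pos': array([0.5658, 0.2461, 0.1905]), 'wrist_force': array([-0.2027, -1.289 ,  4.1703]), 'torque': array([-0.1534, -0.0218,  0.0335]), 'width': 0.013412894644961442, 'finger_force': 59.782167077064514, 'joint_positions': array([ 0.2899,  0.079 ,  1.6919, -0.0006,  1.3699, -1.5181])} gripyaw 13.597250135453862
```

Emit:
{"method": "send_rows", "body": {"motion": [[0, 0, 0, 0, 0, 1.5], [0, 0, 0, 0, 0, 3], [0, 0, 0, 0, 0, 3]]}}

```text
time: 6.47
tcp_pos: [0.5662, 0.2455, 0.1905]
orientation: [-0.144, 0.99, -0.001, 0.001]
wrist_force: [1.5, -4.4, 4.4]
width: 0.0129
finger_force: 59.8
```

```bash
python3 st.py
```

```text
{'time': 6.4667, 'tcp_pos': array([0.5662, 0.2455, 0.1905]), 'wrist_force': array([ 1.4531, -4.3566,  4.368 ]), 'torque': array([-0.493 , -0.2128, -0.2205]), 'width': 0.012886850917559717, 'finger_force': 59.79404926300049, 'joint_positions': array([ 0.2893,  0.079 ,  1.6919, -0.0018,  1.3695, -1.57  ])} gripyaw 16.551553423624256
```

Emit:
{"method": "send_rows", "body": {"motion": [[0, 0, 0, 0, 0, 1], [0, 0, 0, 0, 0, 2], [0, 0, 0, 0, 0, 2]]}}

```text
time: 6.72
tcp_pos: [0.566, 0.2451, 0.1906]
orientation: [-0.16, 0.987, -0.001, 0.0]
wrist_force: [0.9, -6.9, 6.3]
width: 0.0133
finger_force: 63.8
```

```bash
python3 st.py
```

```text
{'time': 6.7167, 'tcp_pos': array([0.566 , 0.2451, 0.1906]), 'wrist_force': array([ 0.9498, -6.9094,  6.2758]), 'torque': array([-0.7711, -0.1374, -1.1418]), 'width': 0.013344897499042096, 'finger_force': 63.788888454437256, 'joint_positions': array([ 0.2888,  0.0789,  1.692 , -0.0021,  1.3705, -1.6035])} gripyaw 18.445549327883953
```

Torque and side force are rising at about 17 to 18°, so the lid is at the stop. I back off 3° and lift.

Emit:
{"method": "send_rows", "body": {"motion": [[0, 0, 0, 0, 0, -3], [0, 0, 0, 0, 0, -3], [0, 0, 0.3, 0, 0, -3], [0, 0, 0.6, 0, 0, -3], [0, 0, 0.6, 0, 0, -3]]}}

```text
time: 7.13
tcp_pos: [0.5647, 0.2458, 0.1946]
orientation: [-0.136, 0.991, -0.001, -0.001]
wrist_force: [0.8, -4.3, -2.8]
width: 0.013
finger_force: 58.6
```

```bash
python3 st.py
```

```text
{'time': 7.1333, 'tcp_pos': array([0.5647, 0.2458, 0.1946]), 'wrist_force': array([ 0.8237, -4.2711, -2.7651]), 'torque': array([-0.6234, -0.1478, -0.0862]), 'width': 0.013017721835754864, 'finger_force': 58.56462478637695, 'joint_positions': array([ 0.29  ,  0.075 ,  1.6891, -0.0007,  1.3803, -1.5545])} gripyaw 15.688391222952788
```

Emit:
{"method": "send_rows", "body": {"motion": [[0, -0.05, 0.4, 0, 0, 0], [0, -0.05, 0.8, 0, 0, 0], [0, -0.05, 1.2, 0, 0, 0], [0, -0.05, 1.6, 0, 0, 0], [0, -0.05, 1.6, 0, 0, 0]]}}

```text
time: 7.55
tcp_pos: [0.5659, 0.2464, 0.2136]
orientation: [-0.137, 0.991, 0.0, 0.001]
wrist_force: [1.2, -0.4, -3.1]
width: 0.0132
finger_force: 58.7
```

Emit:
{"method": "send_rows", "body": {"motion": [[0, 0, 1, 0, 0, 0], [0, 0, 3, 0, 0, 0], [0, 0, 5, 0, 0, 0], [0, 0, 6, 0, 0, 0], [0, 0, 6, 0, 0, 0]]}}

```text
time: 7.97
tcp_pos: [0.567, 0.2464, 0.2765]
orientation: [-0.137, 0.991, 0.001, 0.003]
wrist_force: [1.0, -0.8, -3.8]
width: 0.0129
finger_force: 58.8
```

```bash
python3 st.py
python3 - <<'E'
from h import *
c=camera("wrist"); save(c,"w4.png")
E
```

```text
{'time': 7.9667, 'tcp_pos': array([0.567 , 0.2464, 0.2765]), 'wrist_force': array([ 0.9888, -0.7974, -3.776 ]), 'torque': array([ 0.0369, -0.0309,  0.0003]), 'width': 0.012876348493881258, 'finger_force': 58.814857006073, 'joint_positions': array([ 0.2895,  0.02  ,  1.608 ,  0.0002,  1.5068, -1.5558])} gripyaw 15.727659358486704
```

View pics/w4.png

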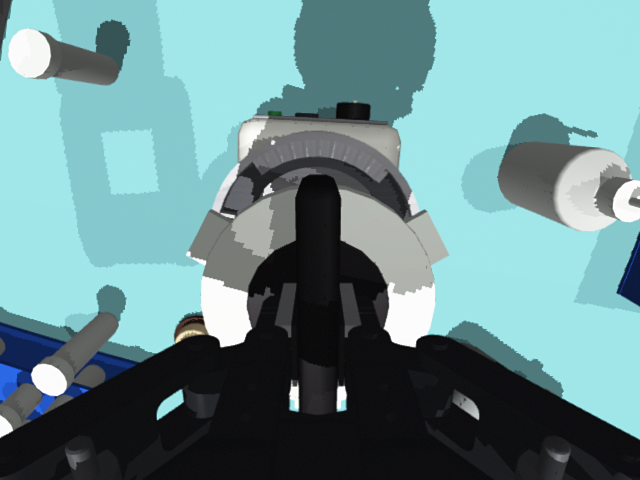

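The lid hangs free in the grip (lugs visible at (205,235) and (430,235)). I carry it over the tray, turning the grip to the tray's x direction.

Emit:
{"method": "send_rows", "body": {"motion": [[0, -2, 1, 0, 0, -2], [0, -5, 2, 0, 0, -4], [-1, -9, 2, 0, 0, -6], [-1, -13, 2, 0, 0, -8], [-2, -17, 2, 0, 0, -10]]}}

```text
time: 8.43
tcp_pos: [0.545, 0.0743, 0.2903]
orientation: [-0.05, 0.999, -0.0, -0.001]
wrist_force: [0.7, -1.4, -2.6]
width: 0.0132
finger_force: 59.1
```

Emit:
{"method": "send_rows", "body": {"motion": [[-1, -4, 0, 0, 0, -2], [-1, -8, 0, 0, 0, -4], [-2, -12, 0, 0, 0, -6], [-2, -16, 0, 0, 0, -8], [-3, -20, 0, 0, 0, -10]]}}

```text
time: 8.85
tcp_pos: [0.5148, -0.1258, 0.2902]
orientation: [0.038, 0.999, 0.0, -0.001]
wrist_force: [0.4, -1.0, -3.2]
width: 0.0129
finger_force: 59.1
```

Emit:
{"method": "send_rows", "body": {"motion": [[-1, -4, 0, 0, 0, -1], [-2, -8, 0, 0, 0, -2], [-2, -11, 0, 0, 0, -2], [-2, -12, 0, 0, 0, -2], [-2, -12, 0, 0, 0, -2]]}}

```text
time: 9.27
tcp_pos: [0.4944, -0.2462, 0.2901]
orientation: [0.057, 0.998, 0.001, -0.001]
wrist_force: [-0.3, 0.1, -4.4]
width: 0.0131
finger_force: 59.4
```

```bash
python3 st.py
python3 - <<'E'
from h import *
c=camera("top"); o=c["image"]
save({"image":cv2.resize(o[180:340,320:490],None,fx=3.5,fy=3.5,interpolation=cv2.INTER_CUBIC)},"t5.png")
c=camera("wrist"); save(c,"w5.png")
for l in ["tray","tray_clear","brush_center","lid_grip"]: print(l,[(round(d["conf"],2),w(d["position"],c)) for d in spot_in(c,l)[:2]])
E
```

```text
{'time': 9.2667, 'tcp_pos': array([ 0.4944, -0.2462,  0.2901]), 'wrist_force': array([-0.3257,  0.1094, -4.3649]), 'torque': array([0.0072, 0.0349, 0.0271]), 'width': 0.01307554887740016, 'finger_force': 59.40515577793121, 'joint_positions': array([-0.5966, -0.1386,  1.7373, -0.0003,  1.5456, -2.054 ])} gripyaw -6.498778189351839
tray [(0.92, array([ 0.442659  , -0.20156012,  0.00092332]))]
tray_clear [(0.6, array([ 0.44123738, -0.20251137,  0.00263333]))]
brush_center [(0.92, array([ 0.47995848, -0.132854  ,  0.020895  ]))]
lid_grip [(0.74, array([ 0.47818481, -0.24487377,  0.26086434]))]
```

View pics/w5.png

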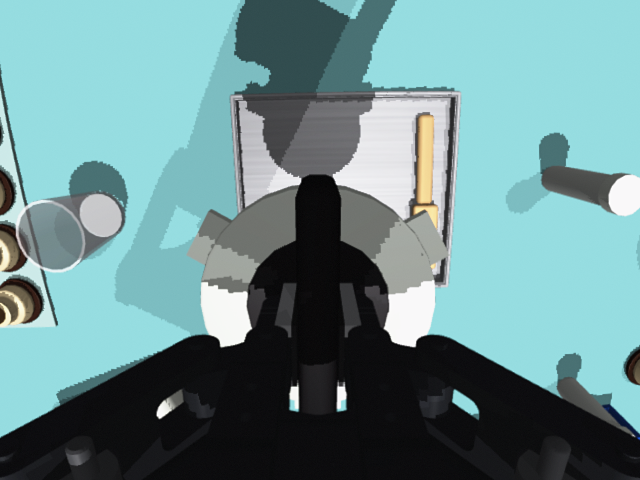

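The wrist view shows tray rim corners at (233,94) and (459,92), the right wall running down to (447,285), and the brush at columns 413 to 437. I work out the target from these.

Run:
```python
from h import *
np.set_printoptions(precision=4,suppress=True)
c=camera("wrist")
A=ray(233,94,c,.02)[:2];B=ray(459,92,c,.02)[:2];C=ray(447,285,c,.02)[:2];D=ray(240,180,c,.02)[:2]
print(A,B,C,D,np.linalg.norm(B-A),np.linalg.norm(C-B))
y=(B-A)/np.linalg.norm(B-A); x=np.array([y[1],-y[0]]); print("yaw",np.degrees(np.arctan2(x[1],x[0])), np.degrees(np.arctan2(*(C-B)[::-1])))
ct=(A+B)/2+.1*x; print("centre",ct,"clear",ct-.035*y)
for p in [(413,205),(437,205),(417,115),(434,115)]: q=ray(*p,c,.015)[:2]-ct; print("brush tray-frame",q@x,q@y)
print(get_obs()["tcp_pos"])
```

```text
[ 0.3874 -0.3127] [ 0.408  -0.0952] [ 0.608  -0.1121] [ 0.4704 -0.3186] 0.2184507756121935 0.20070889107147613
yaw -5.422535256290733 -4.810563861192521
centre [ 0.4973 -0.2134] clear [ 0.4939 -0.2483]
brush tray-frame 0.012224326138110133 0.07005226517446034
brush tray-frame 0.012469700626974759 0.09543183594163027
brush tray-frame -0.07827400964607134 0.07003369733791052
brush tray-frame -0.07830693988338945 0.08706475247884268
[ 0.4957 -0.243   0.2919]
```

Emit:
{"method": "send_rows", "body": {"motion": [[-0.1, -0.2, -2, 0, 0, 1], [-0.2, -0.5, -6, 0, 0, 1], [-0.2, -0.5, -10, 0, 0, 1], [-0.2, -0.5, -13, 0, 0, 1], [-0.2, -0.5, -16, 0, 0, 1]]}}

```text
time: 10.03
tcp_pos: [0.4931, -0.248, 0.13]
orientation: [0.045, 0.999, 0.0, -0.0]
wrist_force: [1.0, 0.2, -3.9]
width: 0.0131
finger_force: 59.3
```

Emit:
{"method": "send_rows", "body": {"motion": [[0, 0, -2, 0, 0, 0], [0, 0, -4, 0, 0, 0], [0, 0, -5, 0, 0, 0], [0, 0, -5.5, 0, 0, 0], [0, 0, -5.5, 0, 0, 0]]}}

```text
time: 10.45
tcp_pos: [0.4932, -0.2485, 0.0763]
orientation: [0.046, 0.999, 0.0, -0.001]
wrist_force: [-0.2, 0.1, -3.5]
width: 0.0129
finger_force: 59.3
```

```bash
python3 st.py
```

```text
{'time': 10.45, 'tcp_pos': array([ 0.4932, -0.2485,  0.0763]), 'wrist_force': array([-0.2444,  0.0565, -3.4724]), 'torque': array([-0.0508,  0.0428,  0.0227]), 'width': 0.012946304636665714, 'finger_force': 59.281182289123535, 'joint_positions': array([-0.6015,  0.0606,  1.9181,  0.    ,  1.1644, -2.0809])} gripyaw -5.241683098327883
```

Contact is expected at TCP z of about 0.050, so I ease down.

Emit:
{"method": "send_rows", "body": {"motion": [[0, 0, -0.7, 0, 0, 0], [0, 0, -1.4, 0, 0, 0], [0, 0, -1.9, 0, 0, 0], [0, 0, -2.1, 0, 0, 0], [0, 0, -2.1, 0, 0, 0]]}}

```text
time: 10.87
tcp_pos: [0.4931, -0.249, 0.0554]
orientation: [0.046, 0.999, 0.0, -0.0]
wrist_force: [0.8, 0.7, -3.9]
width: 0.0129
finger_force: 59.4
```

Emit:
{"method": "send_rows", "body": {"motion": [[0, 0, -0.1, 0, 0, 0], [0, 0, -0.2, 0, 0, 0], [0, 0, -0.3, 0, 0, 0], [0, 0, -0.3, 0, 0, 0], [0, 0, -0.3, 0, 0, 0]]}}

```text
time: 11.28
tcp_pos: [0.4935, -0.2492, 0.0531]
orientation: [0.046, 0.999, -0.0, 0.0]
wrist_force: [0.4, -0.0, -3.4]
width: 0.0129
finger_force: 59.4
```

```bash
python3 st.py
```

```text
{'time': 11.2833, 'tcp_pos': array([ 0.4935, -0.2492,  0.0531]), 'wrist_force': array([ 0.3764, -0.041 , -3.4075]), 'torque': array([-0.027 , -0.0276,  0.026 ]), 'width': 0.012884859690651191, 'finger_force': 59.43181872367859, 'joint_positions': array([-0.6023,  0.0953,  1.9264, -0.    ,  1.1199, -2.0809])} gripyaw -5.280158575610784
```

Emit:
{"method": "send_rows", "body": {"motion": [[0, 0, -0.1, 0, 0, 0], [0, 0, -0.2, 0, 0, 0], [0, 0, -0.25, 0, 0, 0], [0, 0, -0.25, 0, 0, 0]]}}

```text
time: 11.62
tcp_pos: [0.4933, -0.2491, 0.0503]
orientation: [0.046, 0.999, 0.0, -0.0]
wrist_force: [-0.0, -0.3, -3.3]
width: 0.0131
finger_force: 59.4
```

Emit:
{"method": "send_rows", "body": {"motion": [[0, 0, -0.1, 0, 0, 0], [0, 0, -0.2, 0, 0, 0], [0, 0, -0.2, 0, 0, 0]]}}

```text
time: 11.87
tcp_pos: [0.4939, -0.2495, 0.0495]
orientation: [0.046, 0.999, -0.0, 0.0]
wrist_force: [-2.4, 0.9, 3.3]
width: 0.0131
finger_force: 60.4
```

The wrist force has gone from -3.3 to +3.3 N, so the lid is on the floor. I release it slowly and straight.

Emit:
{"method": "send_rows", "body": {"motion": [[0, 0, 0, 0, 0, 0], [0, 0, 0, 0, 0, 0], [0, 0, 0, 0, 0, 0], [0, 0, 0, 0, 0, 0], [0, 0, 0, 0, 0, 0]], "claw": 60}}

```text
time: 12.28
tcp_pos: [0.4936, -0.2493, 0.0486]
orientation: [0.046, 0.999, -0.0, 0.0]
wrist_force: [-0.0, 0.1, -0.4]
width: 0.0512
finger_force: 0.0
```

Emit:
{"method": "send_rows", "body": {"motion": [[0, 0, 1, 0, 0, 0], [0, 0, 3, 0, 0, 0], [0, 0, 6, 0, 0, 0], [0, 0, 9, 0, 0, 0], [0, 0, 12, 0, 0, 0]]}}

```text
time: 12.7
tcp_pos: [0.4932, -0.249, 0.1703]
orientation: [0.046, 0.999, 0.0, -0.0]
wrist_force: [0.2, -0.5, 0.3]
width: 0.0513
finger_force: 0.0
```

Emit:
{"method": "send_rows", "body": {"motion": [[0, 0, 4, 0, 0, 0], [0, 0, 7, 0, 0, 0], [0, 0, 7, 0, 0, 0], [0, 0, 7, 0, 0, 0]]}}

```text
time: 13.03
tcp_pos: [0.4947, -0.25, 0.2426]
orientation: [0.046, 0.999, -0.002, 0.003]
wrist_force: [-0.7, -0.3, -1.2]
width: 0.0511
finger_force: 0.0
```

```bash
python3 st.py
python3 - <<'E'
from h import *
c=camera("wrist"); save(c,"w6.png")
for l in ["lid_grip","brush_center"]: print(l,[(round(d["conf"],2),w(d["position"],c)) for d in spot_in(c,l)[:2]])
E
```

```text
{'time': 13.0333, 'tcp_pos': array([ 0.4947, -0.25  ,  0.2426]), 'wrist_force': array([-0.6908, -0.3418, -1.206 ]), 'torque': array([-0.0103,  0.025 , -0.0017]), 'width': 0.05109497677097381, 'finger_force': 0.0, 'joint_positions': array([-0.6022, -0.1134,  1.7935, -0.    ,  1.4548, -2.081 ])} gripyaw -5.272556385539218
lid_grip [(0.95, array([ 0.49382605, -0.25292839,  0.02032429]))]
brush_center [(0.83, array([ 0.51875112, -0.13462288,  0.02167923]))]
```

View pics/w6.png

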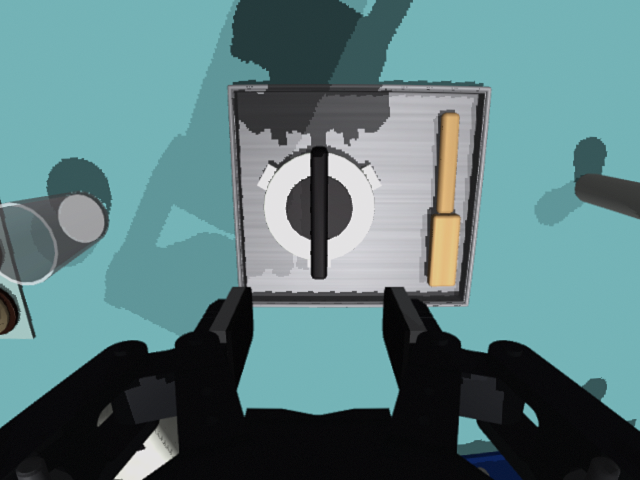

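The lid (about (319,207)) lies flat in the tray, grip upwards, well clear of the brush at (445,200) and of the walls.

```bash
python3 -c "
from cell import job_done
print(job_done())"
```

```text
the job is handed in; nothing more can be done
None
```

The lid was turned to its slots, lifted off and laid grip upwards, flat in the tray and clear of the brush; the job is handed in, with no verdict returned.

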